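# Put the pressing roller away in the wide drawer of a gluing bench

## Robot

A 6-joint arm with a two-finger parallel gripper is mounted at the origin on the work surface. World frame = base frame: x ahead of the robot, y to its left, z up, the work surface at z = 0. Lengths are in m, angles in rad, forces in N, time in s.
With the tool pointing down it reaches from about 0.4 to 0.925 m from the base axis. Payload 12.5 kg.
Tool frame: the origin (TCP) lies midway between the tips of the shut fingers; the grasp point (between the pads) lies 19 mm behind it; z points along the fingers, y is the line along which they close (so a half turn about z gives the same grasp; the last joint's range is limited). The gripper opens to 95 mm and grips with 3 to 60 N. Pads are 20 mm wide; open, the fingers measure 119 mm over their backs; the gripper's body (75 mm by 180 mm) begins 59 mm behind the grasp point.
Start: joints at [1.047, 0.491, 1.559, -0, 1.092, -0.106], TCP at [0.254, 0.571, 0.215] pointing down, gripper open.
Joint ranges: [-3.1, 3.1], [-0.84, 2.19], [0.05, 2.79], [-1.13, 4.28], [0.06, 2.93], [-2.69, 2.69]. Speed limits (rad/s): [2.22, 2.22, 2.79, 3.14, 3.14, 3.14].

## Interface

Orientations are given as a unit quaternion [x, y, z, w].
In Python, from rig import env gives the robot as it stands.
- The arm moves only by the tool play_rows, never from a script. Its arguments are lists of equal length, an entry for each row: "offset": the shift along the tool's x, y, z scaled (see below), a list of three; "angular": the turn, a rotation vector about the tool's x, y, z scaled (see below), a list of three; "gripper": the opening, from -1 (shut) to 1 (fully open). In form: {"offset": [[tx, ty, tz], ...], "angular": [[rx, ry, rz], ...], "gripper": [gripper, ...]}. A call has 1 to 12 rows; each row is the pose to reach, as a shift and turn from the pose commanded when the call began, along the tool's axes at that moment, turning the shorter way round; what a row does not reach only later rows make up. The controller multiplies each number of a shift by 0.1 m and each number of a turn by 180 degrees. A row lasts 1/8 s, in which the tool goes at most 62.5 mm and 10.7 degrees, less where a joint would pass 70% of its speed; a pose out of reach is approached as far as the arm can. A call with a number of a shift or a turn outside -1 to 1 is refused whole. A call with a gripper value outside its range is refused whole. The fingers move at their own pace and stop on an object; "newtons" is the grip in N (left out, the last holds). Time passes only in rows, so rows that repeat a pose let the fingers close. It gives the time, the measured TCP pose, the force, the opening and the grip force at its end, in the units of the state.
- env.sense(): the state, without advancing time (a new reading comes with each control period).
- env.read_camera(name): name is "scene" or "top" or "wrist"; returns (picture, depth): 400x640x3 uint8, red, green, blue; 400x640 float32, m along the optical axis (not along the pixel's ray), 0 where there is no reading.
- env.get_calibration(name): a dict with "intrinsics" (3x3 intrinsics, pixels), "k1" (the pictures are not rectified: a ray, as slopes to the right and down, at radius r is drawn at 1 + k1 r^2 times it, then the intrinsics apply), "rvec" (rotation vector, rad) and "tvec" (3), from world to camera coordinates, as OpenCV has them. Camera axes: x right, y down, z forward; pixel columns grow to the right and rows downward; lengths in m; the calibration is good to about 2 mm. A picture is of the moment at which its call begins: read the wrist's pose just before it. get_calibration takes no time and is no camera call; for the wrist camera it gives the pose at the moment of the call.
- env.hand_in(): hands the job in; it is judged then, once.
The state is a dict: "clock": time; "qpos": joint angles; "qvel": joint speeds; "tau": joint torques, N m; "ee_pos": TCP position; "orientation": TCP orientation; "contact_force": force on the tool from outside, world axes, zero at the start; "ft_torque": the same for the moment, N m; "width": finger opening in m; "grasp_force": force on a finger pad.
Only numpy, scipy, OpenCV 4.12 (cv2) and the standard library are available. Lean on these libraries where they do the work, as an engineer would, in place of code of your own. Each camera call takes 0.05 s, during which the arm holds its last target. There are 200 camera calls.

## Task

Put the pressing roller away in the wider of the two drawers: the glue bottle standing in front of that drawer must first be lifted aside, held gently (it is soft), kept upright and not bumped by the drawer unit; then pull the drawer open by its handle, lay the roller inside flat on the drawer floor, let go, and push the drawer fully shut. Leave that bottle standing upright on the bench, and leave the other bottle, the narrow drawer, the steel weight and the brush pot as they are.

Things in the scene. Friction and masses are not known exactly. Their poses are not given: they have to be found in the camera images.
- wide: Low grey drawer unit fixed to the bench, 240 mm wide, 250 deep, 95 high, on the robot's left or right (the other unit across from it), turned up to 0.2 rad. Origin: under the middle of its front face, at bench height; z up; its front faces its own -x, the way its drawer slides out. Carries the wide drawer.
- narrow: Low grey drawer unit fixed to the bench, 150 mm wide, 250 deep, 95 high, on the robot's left or right (the other unit across from it), turned up to 0.2 rad. Origin: under the middle of its front face, at bench height; z up; its front faces its own -x, the way its drawer slides out. To be left alone; its drawer and 75 mm handle bar are otherwise like the wide one's.
- wide_drawer (a joint): How far the wide drawer is out: 0 m fully shut, up to 0.174 m fully open. It starts shut or up to 20 mm ajar. Runs with about 1 N of friction and stays where it is left.
- wide_drawer_handle (a point): Middle of the wide drawer's handle: level round steel bar 11 mm thick, 120 long, parallel to the front, 57 above the bench, axis 35 out from the front panel, on two 8 mm studs 51 either side of the middle. The panel is 15 thick, 240 wide, top edge 84 above the bench. Moves with the drawer; axes as wide.
- tray (a point): Point on the wide drawer's inner floor, midway across, 22 mm above the bench, 98.5 behind (+x of) the handle point, 42 from the inner front; moves with the drawer; axes as wide. Inside 205 (x) by 198 (y), walls 51 high. Fully open, about 165 of the 205 lies clear of the unit's top, from the front panel back.
- narrow_drawer_handle (a point): Middle of the narrow drawer's handle, 57 above the bench.
- roller: Hand pressing roller lying flat, 150 mm long, about 0.25 kg. Flat-sided wooden handle x -75 to +25, 26 wide, 32 high; then a steel fork 62 wide with a rubber roll 40 in diameter, axis along y at x +55, 20 above the underside. Origin: middle of its length, on the underside; x points to the roll, z up. Balances at x +11. Lies on the blue mat between the units, turned any way.
- bottle: Soft clear glue bottle, standing: body 60 mm in diameter up to 98 high, shoulder to 112, round red cap 40 in diameter from 112 to 138 high, nozzle tip at 156. Origin: centre of its underside, z up. About 0.2 kg. Stands in the wide drawer's way, 75 to 115 beyond its shut handle. Over 50 N in all (25 on each finger) spoils it; 8 N a finger lifts it by the cap.
- other_bottle: Soft clear glue bottle, standing: body 60 mm in diameter up to 98 high, shoulder to 112, round red cap 40 in diameter from 112 to 138 high, nozzle tip at 156. Origin: centre of its underside, z up. About 0.2 kg. This one stands in front of the narrow drawer, to be left alone.
- weight: Plain dark steel block 80 by 60 by 45 high, in front of the narrow drawer beside the other bottle. Origin: centre of its underside. To be left alone.
- brush_pot: Aluminium pot 72 in diameter, 90 high, with three brush handles sticking up to 175, between the units. Origin: centre of its underside. To be left alone.
There are look-alikes about, which are no part of the job. Leave any orange look-alike of the bottle alone.

How it is judged:
On the way, in this order (a step that is already met when the one before it is completed fails the run):
1. the wide drawer is pulled out by more than 120 mm (value of joint wide_drawer above 0.12 m), for 0.2 s.
2. the roller lies on the floor of the open drawer, released (x of roller in the frame of tray between -0.04 and 0.16 m and y of roller in the frame of tray between -0.095 and 0.095 m and z of roller in the frame of tray between -0.006 and 0.015 m and value of joint wide_drawer above 0.1 m and contact force between the fingers and roller below 0.1 N), for 0.2 s.
At the end, for the whole second after the job is handed in: The wide drawer is shut to within 8 mm, with the roller lying on its floor (origin -40 to +160 mm in x and within 95 mm in y of the tray point, less than 15 mm above the floor); the bottle stands upright on the bench (tilt under 0.12 rad) ; all at rest (x of roller in the frame of tray between -0.04 and 0.16 m and y of roller in the frame of tray between -0.095 and 0.095 m and z of roller in the frame of tray between -0.006 and 0.015 m and value of joint wide_drawer below 0.008 m and linear speed of each of roller, bottle below 0.03 m/s and angle between bottle's own z axis and vertical below 0.12 rad and height (world z) of bottle between -0.008 and 0.008 m); the robot touches nothing.
It fails at once if the bottle is gripped or pressed with more than 50 N in all (contact force between the fingers and bottle above 50 N).
It fails at once if the bottle is tipped by more than 0.6 rad (angle between bottle's own z axis and vertical above 0.6 rad).
It fails at once if the wide drawer unit or its drawer bumps the bottle (over 1.5 N) (contact force between wide and bottle above 1.5 N).
It fails at once if the other bottle, the weight or the brush pot is moved by more than 25 mm, or the other bottle or pot tipped by more than 0.3 rad (distance of any of other_bottle, weight, brush_pot from where it was at the start of the episode above 0.025 m or angle between any of other_bottle, brush_pot's own z axis and vertical above 0.3 rad).
It fails at once if the narrow drawer is moved by more than 20 mm (distance of narrow_drawer_handle from where it was at the start of the episode above 0.02 m).
It also fails if it takes over 67 s, if anything falls off the work surface, if the arm or the gripper's body presses on something with over 40 N, if the wrist force passes 120 N, or if a joint passes its speed limit or range.

## Working session

There is one attempt and no reset: what is moved stays moved. The work goes in short steps, Python scripts to look and compute and a tool call to move; the robot and the scene stay as the last step left them, time stands still between calls to the robot, and variables do not carry over. Pictures are saved under pics/ and viewed, at most 10 in all, crops included, and the job is handed in when it is done.

Besides the shell and the picture viewer there is one more tool, called after "Emit:" as name(argument=value, ...), one argument or row to a line, values as JSON. play_rows: Moves the arm, as the interface text tells. Shifts and turns lie within -1 to 1; 1 stands for 0.1 m of shift or 180 degrees of turn. Its arguments: {"type":"object","properties":{"offset":{"type":"array"},"angular":{"type":"array"},"gripper":{"type":"array"},"newtons":{"type":"number"}},"required":["offset","angular","gripper"]}

```bash
ls; mkdir -p pics; cat > h.py <<'E'
import numpy as np,cv2
from scipy.spatial.transform import Rotation as R
from rig import env
def cal(n):
    c=env.get_calibration(n);return np.array(c['intrinsics'],float),float(c['k1']),cv2.Rodrigues(np.array(c['rvec'],float))[0],np.array(c['tvec'],float).ravel()
def cloud(n,depth,c):
    K,k1,Rm,t=c
    v,u=np.mgrid[:depth.shape[0],:depth.shape[1]]
    p=np.stack([u,v],-1).reshape(-1,1,2).astype(float)
    r=cv2.undistortPoints(p,K,np.array([k1,0,0,0,0.])).reshape(-1,2)
    X=np.c_[r,np.ones(len(r))]*depth.reshape(-1,1)
    return ((X-t)@Rm).reshape(*depth.shape,3)
def snap(n):
    c=cal(n);im,d=env.read_camera(n);return im,d,cloud(n,d,c)
E
python3 - <<'E'
from h import *
for n in ['scene','top']:
    im,d,P=snap(n);np.savez(n,im=im,d=d,P=P);cv2.imwrite(f'pics/{n}0.png',im[:,:,::-1])
s=env.sense();print({k:np.round(v,3) for k,v in s.items()})
E
```

```text
pics
{'clock': np.float64(0.1), 'qpos': array([ 1.047,  0.491,  1.559, -0.   ,  1.092, -0.106]), 'qvel': array([ 0.   , -0.004, -0.   , -0.001,  0.   ,  0.001]), 'tau': array([ 3.0000e-03, -6.1362e+01, -2.5861e+01,  6.9000e-02,  4.7000e-02,
       -0.0000e+00]), 'ee_pos': array([0.253, 0.571, 0.214]), 'orientation': array([ 0.207,  0.978, -0.   , -0.   ]), 'contact_force': array([-0.056, -0.489, -0.752]), 'ft_torque': array([ 0.031, -0.025,  0.019]), 'grasp_force': np.float64(0.0), 'width': np.float64(0.095)}
```

View pics/top0.png

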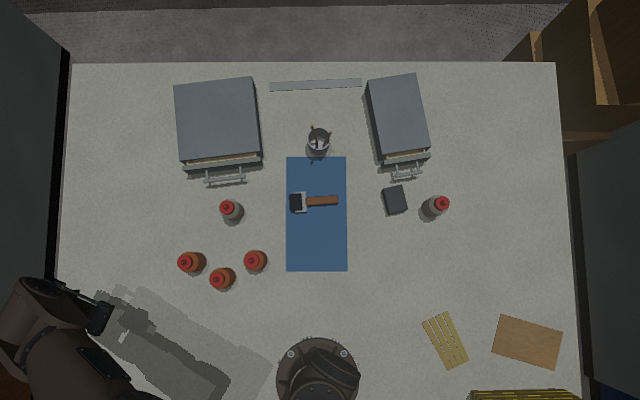

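View pics/scene0.png

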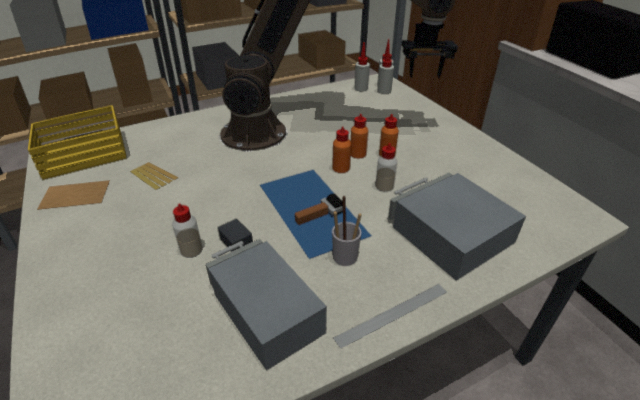

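In the top view, the wide unit is at (217,120), slightly ajar, with its handle bar at (224,180). The bottle candidates are:
- clear bottle in front of the wide unit, cap (227,207): this is the target
- three orange look-alikes at (190,262), (222,278) and (255,260)
- clear bottle at (437,205), in front of the narrow drawer

The roller is at (315,201) with its roll to the left. The pot is at (318,142) and the weight at (395,200).

```bash
python3 - <<'E'
from h import *
z=np.load('top.npz');im=z['im'];P=z['P'];im=im.astype(int)
r,g,b=im[...,0],im[...,1],im[...,2]
v,u=np.mgrid[:400,:640]
def box(a,b_,c,d):return (u>=a)&(u<b_)&(v>=c)&(v<d)
def rep(n,m):
    X=P[m];print(n,m.sum(),'mean',X.mean(0).round(4),'min',X.min(0).round(3),'max',X.max(0).round(3));return X
red=(r>130)&(g<75)&(b<75)
Z=P[...,2]
for n,B in dict(bottle=(215,250,195,230),other=(420,455,190,220),o1=(170,208,248,276),o2=(208,237,264,294),o3=(240,270,246,275)).items():
    m=box(*B)&(Z>.125)&(Z<.141); X=rep(n,m)
    m=box(*B)&(Z>.05); X=rep(n+' all',m)
for n,B in dict(wide=(165,270,70,180),narrow=(360,435,65,170)).items():
    m=box(*B)&(Z>.088)&(Z<.102);X=rep(n,m)
    rc=cv2.minAreaRect(X[:,:2].astype(np.float32)*1000);print(rc,cv2.boxPoints(rc).round(0).tolist())
m=box(200,250,168,192)&(Z>.050)&(Z<.066)
X=rep('handle',m);rc=cv2.minAreaRect(X[:,:2].astype(np.float32)*1000);print(rc)
m=box(170,265,150,180)&(Z>.074)&(Z<.087);X=rep('panel',m);rc=cv2.minAreaRect(X[:,:2].astype(np.float32)*1000);print(rc,cv2.boxPoints(rc).round(0).tolist())
m=box(284,345,188,216)&(Z>.014);X=rep('roller',m);rc=cv2.minAreaRect(X[:,:2].astype(np.float32)*1000);print(rc)
m=box(307,345,188,216)&(Z>.022);X=rep('wood',m);rc=cv2.minAreaRect(X[:,:2].astype(np.float32)*1000);print(rc)
m=box(284,303,188,216)&(Z>.022);X=rep('roll',m)
m=box(300,335,120,160)&(Z>.06);rep('pot',m)
m=box(380,412,183,218)&(Z>.03);rep('weight',m)
t=box(186,236,172,200)[...]
big=cv2.resize(im[60:300,160:360].astype(np.uint8)[:,:,::-1],None,fx=2.5,fy=2.5,interpolation=2);cv2.imwrite('pics/crop.png',big)
E
```

```text
bottle 135 mean [0.5039 0.2538 0.1371] min [0.485 0.235 0.125] max [0.522 0.274 0.141]
bottle all 390 mean [0.498  0.2414 0.1439] min [ 0.367 -0.001  0.051] max [0.533 0.285 1.37 ]
other 128 mean [ 0.5108 -0.3547  0.1362] min [ 0.492 -0.376  0.126] max [ 0.529 -0.337  0.141]
other all 422 mean [ 0.5046 -0.3394  0.1385] min [ 0.367 -0.381  0.05 ] max [ 5.40e-01 -1.00e-03  1.37e+00]
o1 128 mean [0.3532 0.3654 0.1371] min [0.336 0.347 0.127] max [0.37  0.387 0.141]
o1 all 424 mean [0.3539 0.3507 0.137 ] min [ 0.326 -0.001  0.05 ] max [0.381 0.389 1.37 ]
o2 125 mean [0.3065 0.2754 0.1369] min [0.289 0.255 0.125] max [0.325 0.295 0.141]
o2 all 396 mean [0.3078 0.2671 0.1177] min [ 0.278 -0.001  0.051] max [0.367 0.303 1.37 ]
o3 134 mean [0.3554 0.1811 0.1371] min [0.338 0.162 0.128] max [0.374 0.201 0.141]
o3 all 377 mean [0.3561 0.1751 0.1309] min [ 0.328 -0.001  0.05 ] max [0.385 0.21  1.37 ]
wide 6099 mean [0.7777 0.2991 0.095 ] min [0.624 0.167 0.088] max [0.909 0.431 0.102]
((766.4923095703125, 297.1082763671875), (266.7957458496094, 241.68748474121094), 6.488494396209717) [[620.0, 4
[... 709 characters left out ...]
3.0], [680.0, 167.0], [650.0, 404.0]]
roller 611 mean [0.5316 0.0225 0.0443] min [ 0.367 -0.064  0.014] max [0.563 0.084 1.37 ]
((464.6726989746094, 17.59680938720703), (149.10183715820312, 190.7370147705078), 83.94190216064453)
wood 266 mean [ 0.5335 -0.0173  0.051 ] min [ 0.367 -0.064  0.022] max [0.552 0.028 1.37 ]
((459.1693115234375, -23.04046630859375), (181.31591796875, 93.4936752319336), 4.046767234802246)
roll 248 mean [0.5304 0.0616 0.045 ] min [ 0.367 -0.001  0.022] max [0.563 0.084 1.37 ]
pot 278 mean [ 0.7035 -0.0073  0.1365] min [ 0.367 -0.044  0.06 ] max [0.751 0.026 1.37 ]
weight 536 mean [ 0.5346 -0.2373  0.0513] min [ 0.367 -0.276  0.031] max [ 5.79e-01 -1.00e-03  1.37e+00]
```

View pics/crop.png

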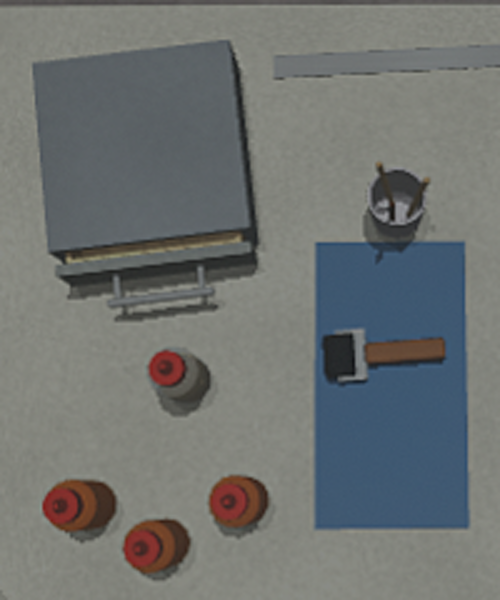

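The crop confirms the choice: the clear bottle with its cap at crop (167,368) stands right in front of the wide handle bar at (160,298), and the orange ones are separate. I'll refine the handle and roller fits while starting the move.

```bash
python3 - <<'E'
from h import *
z=np.load('top.npz');P=z['P'];d=z['d'];im=z['im'].astype(int);Z=P[...,2]
v,u=np.mgrid[:400,:640]
def box(a,b_,c,e):return (u>=a)&(u<b_)&(v>=c)&(v<e)&(d>0)
a=np.radians(6.6);ux=np.array([np.cos(a),np.sin(a)]);uy=np.array([-ux[1],ux[0]])
m=box(165,270,70,180)&(Z>.09)&(Z<.1);X=P[m][:,:2]
k=X@uy;
# edges: front/back per y-slice
for s in np.linspace(k.min()+.02,k.max()-.02,5):
    q=X[abs(k-s)<.004]@ux;print('slice',s.round(3),q.min().round(4),q.max().round(4))
ys=[ ( (X[abs(X@ux-s)<.004]@uy).min().round(4),(X[abs(X@ux-s)<.004]@uy).max().round(4)) for s in (.72,.78,.84,.9)];print(ys)
m=box(195,255,165,195)&(Z>.05)&(Z<.07);X=P[m];print(np.c_[X[:,:2]@ux,X[:,:2]@uy][::6].round(3).tolist())
H=X[(X[:,:2]@ux)<(X[:,:2]@ux).min()+.016];print('bar',H.mean(0),(H[:,:2]@ux).mean(),(H[:,:2]@uy).min(),(H[:,:2]@uy).max(),np.degrees(np.arctan(np.polyfit(H[:,1],H[:,0],1)[0])))
m=box(284,345,188,216)&(Z>.012)&(Z<.06);X=P[m];rc=cv2.minAreaRect((X[:,:2]*1000).astype(np.float32));print('roller',rc)
m&=(im[...,0]>im[...,2]+25);X=P[m];X=X[X[:,2]>.026];rc=cv2.minAreaRect((X[:,:2]*1000).astype(np.float32));print('wood',rc,X.mean(0))
E
```

```text
slice 0.106 0.6901 0.9272
slice 0.156 0.6917 0.9289
slice 0.207 0.6906 0.9281
slice 0.257 0.6907 0.9276
slice 0.308 0.6892 0.9288
[(np.float64(0.0883), np.float64(0.3271)), (np.float64(0.0884), np.float64(0.3247)), (np.float64(0.0888), np.float64(0.3265)), (np.float64(0.0884), np.float64(0.3272))]
[[0.664, 0.168], [0.662, 0.151], [0.664, 0.187], [0.664, 0.171], [0.664, 0.214], [0.664, 0.198], [0.656, 0.154], [0.663, 0.227], [0.656, 0.162], [0.663, 0.262], [0.663, 0.246], [0.664, 0.287], [0.663, 0.27], [0.649, 0.159], [0.657, 0.255], [0.642, 0.156], [0.639, 0.157], [0.636, 0.157], [0.632, 0.157], [0.643, 0.257], [0.631, 0.172], [0.629, 0.155], [0.639, 0.256], [0.631, 0.199], [0.63, 0.182], [0.627, 0.163], [0.625, 0.146], [0.632, 0.227], [0.629, 0.208], [0.627, 0.191], [0.624, 0.169], [0.622, 0.152], [0.631, 0.248], [0.629, 0.23], [0.628, 0.213], [0.625, 0.194], [0.623, 0.176], [0.629, 0.256], [0.627, 0.239], [0.625, 0.221], [0.622, 0.203], [0.627, 0.26], [0.625, 0.242], [0.623, 0.226], [0.623, 0.257]]
bar [0.59972064 0.27767251 0.06133638] 0.6276610414204695 0.14264218531291115 0.27079881155646446 -6.685708092975323
roller ((531.89404296875, 9.688133239746094), (63.02885818481445, 148.6950225830078), 0.645459771156311)
wood ((536.8251953125, -16.32653045654297), (24.16294288635254, 95.8437271118164), 3.5483665466308594) [ 0.53666382 -0.01559155  0.03146354]
```

Emit:
play_rows(
  offset=[
    [-0.45,-0.25,0],
    [-0.9,-0.47,0],
    [-0.9,-0.47,0],
    [-0.9,-0.47,0],
    [-0.9,-0.47,0],
    [-0.9,-0.47,0],
    [-0.9,-0.47,0],
  ],
  angular=[
    [0,0,0.05],
    [0,0,0.1],
    [0,0,0.16],
    [0,0,0.22],
    [0,0,0.28],
    [0,0,0.33],
    [0,0,0.33],
  ],
  gripper=[1,1,1,1,1,1,1],
  newtons=10,
)

```text
clock: 0.98
ee_pos: [0.3167, 0.4917, 0.2144]
orientation: [0.664, 0.747, -0.0, 0.0]
contact_force: [0.0, 0.3, -0.8]
width: 0.0949
grasp_force: 0.0
```

Emit:
play_rows(
  offset=[
    [-0.43,0.27,0],
    [-0.86,0.53,0],
    [-0.86,0.53,0],
  ],
  angular=[
    [0,0,0],
    [0,0,0],
    [0,0,0],
  ],
  gripper=[1,1,1],
)

```text
clock: 1.35
ee_pos: [0.3809, 0.4105, 0.2146]
orientation: [0.665, 0.747, -0.0, 0.0]
contact_force: [-0.4, -0.4, 0.7]
width: 0.0952
grasp_force: 0.0
```

Emit:
play_rows(
  offset=[
    [-0.43,0.27,0],
    [-0.86,0.53,0],
    [-0.86,0.53,0],
  ],
  angular=[
    [0,0,0],
    [0,0,0],
    [0,0,0],
  ],
  gripper=[1,1,1],
)

```text
clock: 1.72
ee_pos: [0.4432, 0.3319, 0.2145]
orientation: [0.665, 0.747, -0.0, 0.0]
contact_force: [-0.5, 0.3, 0.0]
width: 0.0948
grasp_force: 0.0
```

Emit:
play_rows(
  offset=[
    [-0.43,0.27,0],
    [-0.86,0.53,0],
    [-0.86,0.53,0],
    [-0.86,0.53,0],
  ],
  angular=[
    [0,0,0],
    [0,0,0],
    [0,0,0],
    [0,0,0],
  ],
  gripper=[1,1,1,1],
)

```text
clock: 2.22
ee_pos: [0.5039, 0.2551, 0.2145]
orientation: [0.664, 0.748, -0.0, -0.0]
contact_force: [0.7, 0.4, -0.2]
width: 0.095
grasp_force: 0.0
```

```bash
cat >> h.py <<'E'
a_=np.radians(6.6)
def uw(p):return np.array([p[0]*np.cos(a_)+p[1]*np.sin(a_),-p[0]*np.sin(a_)+p[1]*np.cos(a_),p[2]]).round(4)
E
python3 - <<'E'
from h import *
s=env.sense();print(uw(s['ee_pos']),s['clock'],R.from_quat(s['orientation']).as_matrix().round(3).tolist(),s['qpos'].round(2))
im,d,P=snap('wrist');cv2.imwrite('pics/w1.png',im[:,:,::-1])
im=im.astype(int);m=(im[...,0]>120)&(im[...,1]<75)&(im[...,2]<75)&(d>0)&(P[...,2]>.12)&(P[...,2]<.142)
X=P[m];print(m.sum(),uw(X.mean(0)),uw((X.min(0)+X.max(0))/2),np.ptp(X,0))
E
```

```text
[0.5299 0.1955 0.2145] 2.225 [[-0.118, 0.993, -0.001], [0.993, 0.118, 0.0], [0.0, -0.0, -1.0]] [0.35 0.41 1.71 0.   1.03 0.23]
3257 [0.4011 0.2601 0.1377] [0.4345 0.2288 0.131 ] [0.23747138 0.21443511 0.02197106]
```

```bash
python3 - <<'E'
from h import *
im,d,P=snap('wrist')
m=(d>0)&(P[...,2]>.134)&(P[...,2]<.141)&(np.hypot(P[...,0]-.504,P[...,1]-.254)<.04)
X=P[m];print(m.sum(),uw(X.mean(0)),uw((X.min(0)+X.max(0))/2),np.ptp(X,0))
E
```

```text
1168 [0.531  0.1938 0.1378] [0.531  0.1925 0.1375] [0.03922257 0.03967122 0.00687847]
```

Emit:
play_rows(
  offset=[
    [0,0,0.4],
    [0,0,0.8],
    [0,0,1.0],
    [0,0,1.0],
    [0,0,1.0],
  ],
  angular=[
    [0,0,0],
    [0,0,0],
    [0,0,0],
    [0,0,0],
    [0,0,0],
  ],
  gripper=[1,1,1,1,1],
)

```text
clock: 2.95
ee_pos: [0.5047, 0.2548, 0.1156]
orientation: [0.664, 0.747, 0.001, 0.0]
contact_force: [0.6, -0.4, -0.1]
width: 0.0949
grasp_force: 0.0
```

Emit:
play_rows(
  offset=[
    [0,0,0],
    [0,0,0],
    [0,0,0],
    [0,0,0],
    [0,0,0],
    [0,0,0],
    [0,0,0],
    [0,0,0],
  ],
  angular=[
    [0,0,0],
    [0,0,0],
    [0,0,0],
    [0,0,0],
    [0,0,0],
    [0,0,0],
    [0,0,0],
    [0,0,0],
  ],
  gripper=[-1,-1,-1,-1,-1,-1,-1,-1],
  newtons=10,
)

```text
clock: 3.95
ee_pos: [0.5047, 0.254, 0.1146]
orientation: [0.665, 0.747, 0.0, 0.0]
contact_force: [0.4, -0.6, -1.0]
width: 0.0397
grasp_force: 10.0
```

Emit:
play_rows(
  offset=[
    [0,0,-0.2],
    [0,0,-0.4],
    [0,0,-0.5],
    [0.2,0,-0.5],
    [0.5,0,-0.5],
    [0.8,0,-0.5],
    [0.95,0,-0.5],
    [0.95,0,-0.5],
  ],
  angular=[
    [0,0,0],
    [0,0,0],
    [0,0,0],
    [0,0,0],
    [0,0,0],
    [0,0,0],
    [0,0,0],
    [0,0,0],
  ],
  gripper=[-1,-1,-1,-1,-1,-1,-1,-1],
)

```text
clock: 4.95
ee_pos: [0.493, 0.3491, 0.1639]
orientation: [0.664, 0.748, -0.0, -0.0]
contact_force: [-0.1, -0.5, -2.0]
width: 0.0398
grasp_force: 10.0
```

Emit:
play_rows(
  offset=[
    [0.25,0,0],
    [0.5,0,0],
    [0.75,0,0],
    [0.95,0,0],
    [0.95,0,0],
  ],
  angular=[
    [0,0,0],
    [0,0,0],
    [0,0,0],
    [0,0,0],
    [0,0,0],
  ],
  gripper=[-1,-1,-1,-1,-1],
)

```text
clock: 5.58
ee_pos: [0.4821, 0.4441, 0.1644]
orientation: [0.664, 0.748, 0.0, -0.0]
contact_force: [-0.2, -0.6, -3.0]
width: 0.0394
grasp_force: 10.0
```

Emit:
play_rows(
  offset=[
    [0.25,0,0],
    [0.5,0,0],
    [0.75,0,0],
    [0.9,0,0],
    [0.9,0,0],
    [0.9,0,0.2],
    [0.9,0,0.35],
    [0.9,0,0.43],
    [0.9,0,0.48],
    [0.9,0,0.5],
    [0.9,0,0.5],
  ],
  angular=[
    [0,0,0],
    [0,0,0],
    [0,0,0],
    [0,0,0],
    [0,0,0],
    [0,0,0],
    [0,0,0],
    [0,0,0],
    [0,0,0],
    [0,0,0],
    [0,0,0],
  ],
  gripper=[-1,-1,-1,-1,-1,-1,-1,-1,-1,-1,-1],
)

```text
clock: 6.95
ee_pos: [0.4725, 0.5323, 0.1157]
orientation: [0.665, 0.747, 0.001, 0.0]
contact_force: [-0.1, -1.2, 3.6]
width: 0.0397
grasp_force: 10.0
```

Emit:
play_rows(
  offset=[
    [0,0,0],
    [0,0,0],
    [0,0,0],
    [0,0,0],
    [0,0,0],
    [0,0,-0.4],
    [0,0,-0.9],
    [0,0,-0.9],
  ],
  angular=[
    [0,0,0],
    [0,0,0],
    [0,0,0],
    [0,0,0],
    [0,0,0],
    [0,0,0],
    [0,0,0],
    [0,0,0],
  ],
  gripper=[1,1,1,1,1,1,1,1],
)

```text
clock: 7.95
ee_pos: [0.4732, 0.5331, 0.2091]
orientation: [0.665, 0.747, 0.004, 0.0]
contact_force: [-0.5, -0.2, 0.5]
width: 0.0944
grasp_force: 0.0
```

```bash
python3 - <<'E'
from h import *
s=env.sense();print(uw(s['ee_pos']))
im,d,P=snap('scene');cv2.imwrite('pics/s1.png',im[:,:,::-1])
im,d,P=snap('top')
m=(d>0)&(P[...,2]>.125)&(P[...,2]<.141)&(np.hypot(P[...,0]-.4725,P[...,1]-.532)<.04);X=P[m];print(m.sum(),X.mean(0) if m.sum() else 0)
E
```

```text
[0.5313 0.4752 0.2091]
129 [0.47145471 0.52281738 0.13692462]
```

View pics/s1.png

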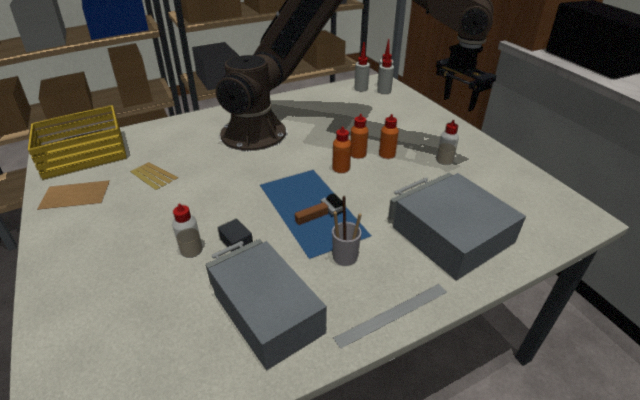

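The scene shows the bottle standing upright at (447,145), well clear to the left of the drawer. Next is the handle.

Emit:
play_rows(
  offset=[
    [-0.45,0.2,0],
    [-0.9,0.4,0],
    [-0.9,0.4,0],
  ],
  angular=[
    [0,0,0],
    [0,0,0],
    [0,0,0],
  ],
  gripper=[-0.37,-0.37,-0.37],
)

```text
clock: 8.43
ee_pos: [0.5235, 0.4445, 0.2031]
orientation: [0.666, 0.746, -0.001, -0.0]
contact_force: [0.3, 0.4, 0.6]
width: 0.0706
grasp_force: 0.0
```

Emit:
play_rows(
  offset=[
    [-0.45,0.2,0],
    [-0.9,0.4,0],
    [-0.9,0.4,0],
  ],
  angular=[
    [0,0,0],
    [0,0,0],
    [0,0,0],
  ],
  gripper=[-0.37,-0.37,-0.37],
)

```text
clock: 8.8
ee_pos: [0.5734, 0.3606, 0.2033]
orientation: [0.666, 0.746, -0.001, -0.0]
contact_force: [-0.5, 0.9, -0.4]
width: 0.0405
grasp_force: 0.0
```

Emit:
play_rows(
  offset=[
    [-0.45,0.1,0.3],
    [-0.88,0.16,0.6],
    [-0.88,0.16,0.8],
    [-0.88,0.16,0.8],
    [-0.88,0.16,0.8],
  ],
  angular=[
    [0,0,0],
    [0,0,0],
    [0,0,0],
    [0,0,0],
    [0,0,0],
  ],
  gripper=[-0.37,-0.37,-0.37,-0.37,-0.37],
)

```text
clock: 9.43
ee_pos: [0.5984, 0.2784, 0.1251]
orientation: [0.664, 0.747, 0.0, 0.0]
contact_force: [0.2, 0.3, 0.2]
width: 0.0298
grasp_force: 0.0
```

```bash
python3 - <<'E'
from h import *
s=env.sense();print(uw(s['ee_pos']),s['width'],s['qpos'].round(2))
im,d,P=snap('wrist');cv2.imwrite('pics/w2.png',im[:,:,::-1])
Q=np.stack([P[...,0]*np.cos(a_)+P[...,1]*np.sin(a_),-P[...,0]*np.sin(a_)+P[...,1]*np.cos(a_),P[...,2]],-1)
m=(d>0)&(Q[...,2]>.05)&(Q[...,2]<.068)&(Q[...,0]>.60)&(Q[...,0]<.64)&(abs(Q[...,1]-.207)<.08)
X=Q[m];print(m.sum(),X.min(0),X.max(0))
for w in np.arange(.14,.28,.02):
    k=X[abs(X[:,1]-w)<.004]
    if len(k):print(w.round(2),len(k),k.min(0).round(4),k.max(0).round(4))
E
```

```text
[0.6264 0.2077 0.1251] 0.029807806123940263 [0.34 0.63 1.56 0.   0.95 0.22]
1828 [0.62253746 0.14153754 0.05586033] [0.639979   0.2702087  0.06431723]
0.14 16 [0.6242 0.1415 0.0588] [0.6318 0.1439 0.0625]
0.16 122 [0.6233 0.156  0.0564] [0.6393 0.1638 0.0635]
0.18 95 [0.6233 0.1762 0.0583] [0.6334 0.1839 0.0634]
0.2 98 [0.6234 0.1962 0.0579] [0.6332 0.2037 0.0631]
0.22 108 [0.6234 0.2161 0.0578] [0.633  0.224  0.0637]
0.24 119 [0.6226 0.236  0.0559] [0.6328 0.244  0.064 ]
0.26 177 [0.6226 0.2561 0.0566] [0.64   0.264  0.0637]
```

View pics/w2.png

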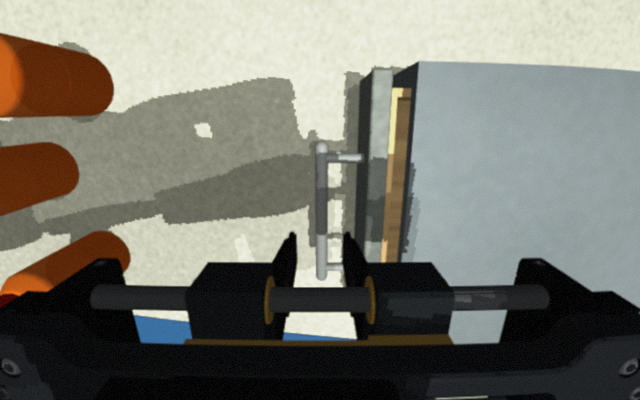

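The wrist view shows the bar (321,210) between the two fingers at (285,270) and (355,270). I'll lower the gripper, grip the bar and pull.

Emit:
play_rows(
  offset=[
    [0,0.02,0.3],
    [0,0.02,0.6],
    [0,0.02,0.87],
    [0,0.02,0.87],
    [0,0.02,0.87],
  ],
  angular=[
    [0,0,0],
    [0,0,0],
    [0,0,0],
    [0,0,0],
    [0,0,0],
  ],
  gripper=[-0.37,-0.37,-0.37,-0.37,-0.37],
)

```text
clock: 10.1
ee_pos: [0.6012, 0.2779, 0.0392]
orientation: [0.665, 0.747, 0.001, 0.0]
contact_force: [0.8, 0.1, 0.7]
width: 0.0299
grasp_force: 0.0
```

Emit:
play_rows(
  offset=[
    [0,0,0],
    [0,0,0],
    [0,0,0],
    [0,0,0],
    [0,0,0],
  ],
  angular=[
    [0,0,0],
    [0,0,0],
    [0,0,0],
    [0,0,0],
    [0,0,0],
  ],
  gripper=[-1,-1,-1,-1,-1],
  newtons=15,
)

```text
clock: 10.72
ee_pos: [0.6009, 0.2774, 0.0383]
orientation: [0.665, 0.747, 0.0, 0.0]
contact_force: [-1.8, -0.7, 6.2]
width: 0.0103
grasp_force: 15.0
```

Emit:
play_rows(
  offset=[
    [0,-0.15,0],
    [0,-0.3,0],
    [0,-0.45,0],
    [0,-0.6,0],
    [0,-0.7,0],
    [0,-0.7,0],
  ],
  angular=[
    [0,0,0],
    [0,0,0],
    [0,0,0],
    [0,0,0],
    [0,0,0],
    [0,0,0],
  ],
  gripper=[-1,-1,-1,-1,-1,-1],
)

```text
clock: 11.48
ee_pos: [0.5307, 0.269, 0.0383]
orientation: [0.665, 0.747, 0.0, 0.0]
contact_force: [-0.7, -0.7, 6.9]
width: 0.0103
grasp_force: 15.0
```

Emit:
play_rows(
  offset=[
    [0,-0.15,0],
    [0,-0.3,0],
    [0,-0.45,0],
    [0,-0.6,0],
    [0,-0.6,0],
    [0,-0.6,0],
  ],
  angular=[
    [0,0,0],
    [0,0,0],
    [0,0,0],
    [0,0,0],
    [0,0,0],
    [0,0,0],
  ],
  gripper=[-1,-1,-1,-1,-1,-1],
)

```text
clock: 12.22
ee_pos: [0.4711, 0.2619, 0.0383]
orientation: [0.665, 0.747, 0.0, 0.0]
contact_force: [-0.9, -2.8, 9.1]
width: 0.0104
grasp_force: 15.0
```

```bash
python3 - <<'E'
from h import *
s=env.sense();print(uw(s['ee_pos']),s['width'],s['contact_force'])
E
```

```text
[0.4981 0.2061 0.0383] 0.010366685587137877 [-0.9068557  -2.82721639  9.08213981]
```

Emit:
play_rows(
  offset=[
    [0,0,0],
    [0,0,0],
    [0,0,0],
    [0,0,-0.3],
    [0,0,-0.6],
    [0,0,-1.0],
    [0,0,-1.0],
  ],
  angular=[
    [0,0,0],
    [0,0,0],
    [0,0,0],
    [0,0,0],
    [0,0,0],
    [0,0,0],
    [0,0,0],
  ],
  gripper=[-0.37,-0.37,-0.37,-0.37,-0.37,-0.37,-0.37],
)

```text
clock: 13.1
ee_pos: [0.4724, 0.2627, 0.14]
orientation: [0.665, 0.747, 0.002, 0.001]
contact_force: [-0.3, 0.3, -0.6]
width: 0.0299
grasp_force: 0.0
```

Emit:
play_rows(
  offset=[
    [-0.45,0.1,-0.1],
    [-0.9,0.1,-0.2],
    [-0.9,0.1,-0.2],
  ],
  angular=[
    [0,0,0],
    [0,0,0],
    [0,0,0],
  ],
  gripper=[-0.2,0.2,0.2],
)

```text
clock: 13.48
ee_pos: [0.492, 0.1719, 0.1572]
orientation: [0.666, 0.746, -0.0, -0.0]
contact_force: [-0.3, -0.6, 0.1]
width: 0.0524
grasp_force: 0.0
```

Emit:
play_rows(
  offset=[
    [-0.45,0.1,0],
    [-0.9,0.1,0],
    [-0.9,0.1,0],
  ],
  angular=[
    [0,0,0],
    [0,0,0],
    [0,0,0],
  ],
  gripper=[0.2,0.2,0.2],
)

```text
clock: 13.85
ee_pos: [0.5122, 0.0842, 0.1566]
orientation: [0.666, 0.746, -0.0, -0.001]
contact_force: [0.1, -0.1, 0.5]
width: 0.057
grasp_force: 0.0
```

Emit:
play_rows(
  offset=[
    [-0.4,0.1,0],
    [-0.74,0.15,0],
    [-0.74,0.15,0],
    [-0.74,0.15,0],
  ],
  angular=[
    [0,0,0.017],
    [0,0,0.017],
    [0,0,0.017],
    [0,0,0.017],
  ],
  gripper=[0.2,0.2,0.2,0.2],
)

```text
clock: 14.35
ee_pos: [0.5353, 0.0151, 0.1571]
orientation: [0.684, 0.729, -0.0, -0.001]
contact_force: [0.2, -0.3, -0.0]
width: 0.0571
grasp_force: 0.0
```

```bash
python3 - <<'E'
from h import *
s=env.sense();T=R.from_quat(s['orientation']).as_matrix();p=s['ee_pos'];print(p,uw(p),s['width'],s['clock'])
im,d,P=snap('wrist');cv2.imwrite('pics/w3.png',im[:,:,::-1])
im=im.astype(int)
L=(P-p)@T
near=(np.hypot(P[...,0]-.535,P[...,1]-.01)<.11)&(d>0)
w=near&(P[...,2]>.026)&(P[...,2]<.036)&(im[...,0]>im[...,2]+25);X=L[w]
rc=cv2.minAreaRect((X[:,:2]*1000).astype(np.float32));print('wood tool mm',w.sum(),rc,P[w].min(0),P[w].max(0))
w=near&(P[...,2]>.012)&(P[...,2]<.05);X=L[w];rc=cv2.minAreaRect((X[:,:2]*1000).astype(np.float32));print('all',rc)
im,d,P=snap('top');Q=P.reshape(-1,3)[d.ravel()>0]
q=np.array([uw(x) for x in Q if abs(x[0]-.55)<.15 and abs(x[1]-.27)<.15 and .05<x[2]<.0868]);np.save('q',q)
for lo,hi in((.05,.066),(.078,.0868)):
    k=q[(q[:,2]>lo)&(q[:,2]<hi)];print(lo,len(k),np.percentile(k,[1,10,50,90,99],axis=0).round(3).tolist())
E
```

```text
[0.53527559 0.01514259 0.15708066] [ 0.5335 -0.0465  0.1571] 0.057143985239733124 14.35
wood tool mm 1799 ((-32.63084411621094, -0.4245796203613281), (24.83738136291504, 98.06178283691406), 89.42628479003906) [ 0.52214574 -0.06676175  0.02621464] [0.55134099 0.03189839 0.03395325]
all ((-8.018524169921875, 0.6201744079589844), (61.84546661376953, 147.28431701660156), 89.00120544433594)
0.05 354 [[0.493, 0.091, 0.051], [0.495, 0.104, 0.054], [0.52, 0.216, 0.06], [0.66, 0.305, 0.064], [0.694, 0.316, 0.066]]
0.078 421 [[0.533, 0.092, 0.078], [0.534, 0.108, 0.079], [0.541, 0.201, 0.082], [0.551, 0.3, 0.085], [0.693, 0.32, 0.086]]
```

View pics/w3.png

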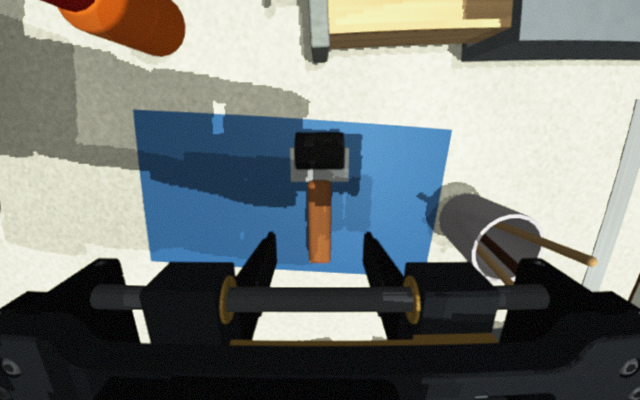

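The wrist view shows the roller's wood handle (319,220) centred between the fingers (270,260) and (375,260). The roll (320,150) points left toward the open drawer, and the pot (490,230) is clear.

Emit:
play_rows(
  offset=[
    [0,0,0.4],
    [0,0,0.8],
    [0,0,0.8],
  ],
  angular=[
    [0,0,0],
    [0,0,0],
    [0,0,0],
  ],
  gripper=[0.2,0.2,0.2],
)

```text
clock: 14.82
ee_pos: [0.5343, 0.0149, 0.0758]
orientation: [0.684, 0.729, -0.001, -0.002]
contact_force: [0.8, 0.3, -0.0]
width: 0.0571
grasp_force: 0.0
```

Emit:
play_rows(
  offset=[
    [0,0,0.3],
    [0,0,0.55],
    [0,0,0.67],
    [0,0,0.67],
    [0,0,0.67],
    [0,0,0.67],
    [0,0,0.67],
    [0,0,0.67],
    [0,0,0.67],
  ],
  angular=[
    [0,0,0],
    [0,0,0],
    [0,0,0],
    [0,0,0],
    [0,0,0],
    [0,0,0],
    [0,0,0],
    [0,0,0],
    [0,0,0],
  ],
  gripper=[0.2,0.2,0.2,0.2,-1,-1,-1,-1,-1],
  newtons=25,
)

```text
clock: 15.95
ee_pos: [0.5357, 0.0139, 0.0109]
orientation: [0.685, 0.729, 0.0, 0.0]
contact_force: [-1.3, 0.2, 5.9]
width: 0.0257
grasp_force: 25.0
```

Emit:
play_rows(
  offset=[
    [0,0,-0.2],
    [0,0,-0.45],
    [0,0,-0.7],
    [0,0,-0.95],
    [0,0,-1.0],
    [0,0,-1.0],
  ],
  angular=[
    [0,0,0],
    [0,0,0],
    [0,0,0],
    [0,0,0],
    [0,0,-0.017],
    [0,0,-0.017],
  ],
  gripper=[-1,-1,-1,-1,-1,-1],
)

```text
clock: 16.7
ee_pos: [0.5356, 0.014, 0.1107]
orientation: [0.665, 0.747, 0.0, 0.0]
contact_force: [-0.2, -0.1, -1.7]
width: 0.0257
grasp_force: 25.0
```

Emit:
play_rows(
  offset=[
    [0.2,0.07,-0.2],
    [0.5,0.15,-0.3],
    [0.75,0.2,-0.3],
    [0.9,0.28,-0.3],
    [0.9,0.28,-0.3],
  ],
  angular=[
    [0,0,0],
    [0,0,0],
    [0,0,0],
    [0,0,0],
    [0,0,0],
  ],
  gripper=[-1,-1,-1,-1,-1],
)

```text
clock: 17.32
ee_pos: [0.5532, 0.1072, 0.14]
orientation: [0.665, 0.747, -0.0, -0.0]
contact_force: [0.3, -0.3, -2.6]
width: 0.026
grasp_force: 25.0
```

Emit:
play_rows(
  offset=[
    [0.25,0.07,0],
    [0.5,0.15,0],
    [0.75,0.2,0],
    [0.9,0.28,0],
    [0.9,0.28,0],
    [0.9,0.28,0],
  ],
  angular=[
    [0,0,0],
    [0,0,0],
    [0,0,0],
    [0,0,0],
    [0,0,0],
    [0,0,0],
  ],
  gripper=[-1,-1,-1,-1,-1,-1],
)

```text
clock: 18.08
ee_pos: [0.5704, 0.1984, 0.1404]
orientation: [0.665, 0.747, -0.0, -0.0]
contact_force: [0.5, 0.1, -1.6]
width: 0.026
grasp_force: 25.0
```

Emit:
play_rows(
  offset=[
    [0.25,0.07,0],
    [0.5,0.15,0],
    [0.75,0.2,0],
    [0.82,0.28,0],
    [0.82,0.28,0],
    [0.82,0.28,0],
  ],
  angular=[
    [0,0,0],
    [0,0,0],
    [0,0,0],
    [0,0,0],
    [0,0,0],
    [0,0,0],
  ],
  gripper=[-1,-1,-1,-1,-1,-1],
)

```text
clock: 18.82
ee_pos: [0.5887, 0.2832, 0.1405]
orientation: [0.665, 0.747, -0.0, -0.0]
contact_force: [-0.5, -0.2, -1.9]
width: 0.026
grasp_force: 25.0
```

```bash
python3 - <<'E'
from h import *
s=env.sense();print(uw(s['ee_pos']),s['width'],s['clock'],R.from_quat(s['orientation']).as_matrix().round(3).tolist(),s['qpos'].round(2))
im,d,P=snap('wrist');cv2.imwrite('pics/w4.png',im[:,:,::-1])
E
```

```text
[0.6173 0.2136 0.1405] 0.025970305794591343 18.825 [[-0.115, 0.993, -0.0], [0.993, 0.115, -0.0], [-0.0, -0.0, -1.0]] [ 0.35  0.61  1.56 -0.    0.97  0.23]
```

View pics/w4.png

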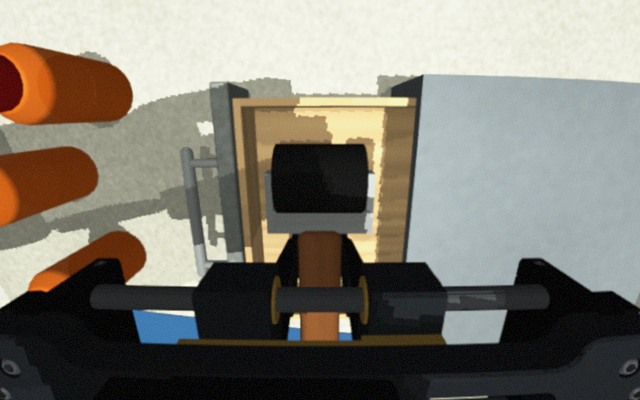

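The roller (320,180) hangs level over the open drawer's interior, with the front wall at (250,180) and the unit edge at (420,180). I'll lower it and release.

Emit:
play_rows(
  offset=[
    [0,0,0.25],
    [0,0,0.5],
    [0,0,0.75],
    [0,0,0.85],
    [0,0,0.85],
  ],
  angular=[
    [0,0,0],
    [0,0,0],
    [0,0,0],
    [0,0,0],
    [0,0,0],
  ],
  gripper=[-1,-1,-1,-1,-1],
)

```text
clock: 19.5
ee_pos: [0.5887, 0.2836, 0.0555]
orientation: [0.665, 0.747, -0.0, -0.0]
contact_force: [0.7, -0.2, -2.9]
width: 0.0257
grasp_force: 25.0
```

Emit:
play_rows(
  offset=[
    [0,0,0.07],
    [0,0,0.14],
    [0,0,0.2],
    [0,0,0.23],
    [0,0,0.23],
  ],
  angular=[
    [0,0,0],
    [0,0,0],
    [0,0,0],
    [0,0,0],
    [0,0,0],
  ],
  gripper=[-1,-1,-1,-1,-1],
)

```text
clock: 20.12
ee_pos: [0.5892, 0.284, 0.033]
orientation: [0.665, 0.747, 0.0, 0.0]
contact_force: [1.5, -0.8, 0.2]
width: 0.026
grasp_force: 25.0
```

Emit:
play_rows(
  offset=[
    [0,0,0],
    [0,0,0],
    [0,0,0],
    [0,0,0],
    [0,0,0],
    [0,0,-0.3],
    [0,0,-0.7],
    [0,0,-1.0],
    [0,0,-1.0],
  ],
  angular=[
    [0,0,0],
    [0,0,0],
    [0,0,0],
    [0,0,0],
    [0,0,0],
    [0,0,0],
    [0,0,0],
    [0,0,0],
    [0,0,0],
  ],
  gripper=[-0.07,-0.07,-0.07,-0.07,-0.07,-0.07,-0.07,-0.07,-0.07],
)

```text
clock: 21.25
ee_pos: [0.5896, 0.2843, 0.135]
orientation: [0.665, 0.747, 0.002, 0.001]
contact_force: [0.1, 0.1, 0.2]
width: 0.0442
grasp_force: 0.0
```

Emit:
play_rows(
  offset=[
    [0,-0.3,0],
    [0,-0.6,0],
    [0,-0.6,0],
  ],
  angular=[
    [0,0,0],
    [0,0,0],
    [0,0,0],
  ],
  gripper=[-0.07,-0.37,-0.37],
)

```text
clock: 21.62
ee_pos: [0.5274, 0.2768, 0.1319]
orientation: [0.665, 0.747, -0.001, -0.001]
contact_force: [0.8, 0.0, 1.5]
width: 0.0317
grasp_force: 0.0
```

Emit:
play_rows(
  offset=[
    [-0.04,-0.3,0],
    [-0.08,-0.59,0],
    [-0.08,-0.59,0],
    [-0.08,-0.59,0],
  ],
  angular=[
    [0,0,0],
    [0,0,0],
    [0,0,0],
    [0,0,0],
  ],
  gripper=[-0.37,-0.37,-0.37,-0.37],
)

```text
clock: 22.12
ee_pos: [0.4727, 0.2625, 0.1325]
orientation: [0.665, 0.747, 0.0, 0.0]
contact_force: [0.6, 0.7, -0.4]
width: 0.0299
grasp_force: 0.0
```

```bash
python3 - <<'E'
from h import *
s=env.sense();print(uw(s['ee_pos']),s['width'],s['clock'])
im,d,P=snap('wrist');cv2.imwrite('pics/w5.png',im[:,:,::-1])
Q=np.stack([P[...,0]*np.cos(a_)+P[...,1]*np.sin(a_),-P[...,0]*np.sin(a_)+P[...,1]*np.cos(a_),P[...,2]],-1)
m=(d>0)&(Q[...,2]>.05)&(Q[...,2]<.068)&(Q[...,0]>.47)&(Q[...,0]<.52)
X=Q[m]
for w in np.arange(.16,.28,.03):
    k=X[abs(X[:,1]-w)<.004]
    if len(k):print(w.round(2),len(k),k.min(0).round(4),k.max(0).round(4))
m=(d>0)&(Q[...,0]>.57)&(Q[...,0]<.67)&(Q[...,1]>.12)&(Q[...,1]<.30)&(Q[...,2]>.035)
X=Q[m];print(np.percentile(X,[1,50,99],axis=0).round(3).tolist(), len(X))
E
```

```text
[0.4997 0.2064 0.1325] 0.029871159960632544 22.125
0.16 152 [0.4936 0.1561 0.0566] [0.5196 0.164  0.0633]
0.19 92 [0.4938 0.1862 0.0578] [0.504  0.1939 0.0637]
0.22 104 [0.494  0.2161 0.0574] [0.5038 0.2239 0.064 ]
0.25 138 [0.4933 0.2461 0.0562] [0.5198 0.254  0.0637]
[[0.57, 0.149, 0.038], [0.581, 0.236, 0.216], [0.642, 0.28, 0.254]] 14893
```

View pics/w5.png

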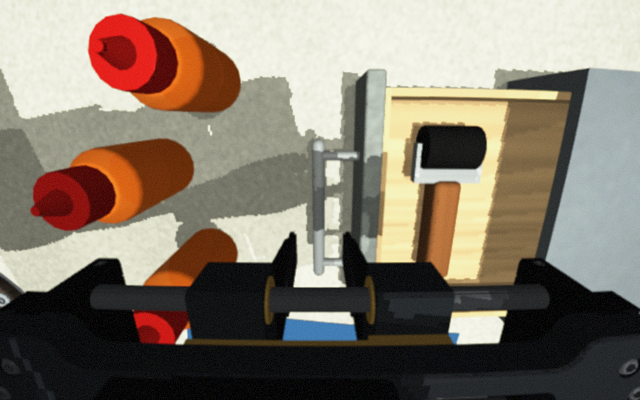

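The roller lies flat in the drawer (450,170), released, and the handle bar (318,210) is between the fingers. I'll lower, grip and push the drawer shut.

Emit:
play_rows(
  offset=[
    [0,0,0.3],
    [0,0,0.6],
    [0,0,0.94],
    [0,0,0.94],
    [0,0,0.94],
    [0,0,0.94],
    [0,0,0.94],
    [0,0,0.94],
    [0,0,0.94],
  ],
  angular=[
    [0,0,0],
    [0,0,0],
    [0,0,0],
    [0,0,0],
    [0,0,0],
    [0,0,0],
    [0,0,0],
    [0,0,0],
    [0,0,0],
  ],
  gripper=[-0.37,-0.37,-0.37,-0.37,-1,-1,-1,-1,-1],
  newtons=15,
)

```text
clock: 23.3
ee_pos: [0.472, 0.2624, 0.0397]
orientation: [0.665, 0.747, 0.001, 0.0]
contact_force: [0.4, -0.8, 7.0]
width: 0.0106
grasp_force: 15.0
```

Emit:
play_rows(
  offset=[
    [0,0.1,0],
    [0,0.2,0],
    [0,0.3,0],
    [0,0.4,0],
    [0,0.5,0],
    [0,0.6,0],
    [0,0.7,0],
    [0,0.8,0],
    [0,0.9,0],
    [0,0.9,0],
  ],
  angular=[
    [0,0,0],
    [0,0,0],
    [0,0,0],
    [0,0,0],
    [0,0,0],
    [0,0,0],
    [0,0,0],
    [0,0,0],
    [0,0,0],
    [0,0,0],
  ],
  gripper=[-1,-1,-1,-1,-1,-1,-1,-1,-1,-1],
)

```text
clock: 24.55
ee_pos: [0.562, 0.2731, 0.0397]
orientation: [0.665, 0.747, 0.001, 0.001]
contact_force: [0.5, 2.5, 7.1]
width: 0.0106
grasp_force: 15.0
```

Emit:
play_rows(
  offset=[
    [0,0.1,0],
    [0,0.2,0],
    [0,0.3,0],
    [0,0.4,0],
    [0,0.48,0],
    [0,0.48,0],
    [0,0.48,0],
  ],
  angular=[
    [0,0,0],
    [0,0,0],
    [0,0,0],
    [0,0,0],
    [0,0,0],
    [0,0,0],
    [0,0,0],
  ],
  gripper=[-1,-1,-1,-1,-1,-1,-1],
)

```text
clock: 25.42
ee_pos: [0.609, 0.2788, 0.0398]
orientation: [0.665, 0.747, 0.001, 0.0]
contact_force: [1.0, 3.0, 5.5]
width: 0.0105
grasp_force: 15.0
```

```bash
python3 - <<'E'
from h import *
s=env.sense();print(uw(s['ee_pos']),s['width'],s['clock'],s['contact_force'])
E
```

```text
[0.637  0.2069 0.0398] 0.010463627470486292 25.425 [0.97881473 3.01167559 5.50943334]
```

Push on gently until the stop shows up in the force reading.

Emit:
play_rows(
  offset=[
    [0,0.02,0],
    [0,0.04,0],
    [0,0.06,0],
    [0,0.06,0],
    [0,0.06,0],
  ],
  angular=[
    [0,0,0],
    [0,0,0],
    [0,0,0],
    [0,0,0],
    [0,0,0],
  ],
  gripper=[-1,-1,-1,-1,-1],
)

```text
clock: 26.05
ee_pos: [0.6131, 0.2792, 0.0397]
orientation: [0.665, 0.747, -0.001, -0.001]
contact_force: [-8.1, 0.6, 10.8]
width: 0.0105
grasp_force: 15.0
```

Emit:
play_rows(
  offset=[
    [0,0.01,0],
    [0,0.02,0],
    [0,0.02,0],
    [0,0.02,0],
  ],
  angular=[
    [0,0,0],
    [0,0,0],
    [0,0,0],
    [0,0,0],
  ],
  gripper=[-1,-1,-1,-1],
)

```text
clock: 26.55
ee_pos: [0.6131, 0.2792, 0.0396]
orientation: [0.665, 0.747, -0.002, -0.002]
contact_force: [-16.5, 0.1, 16.4]
width: 0.0107
grasp_force: 15.0
```

The drawer hits its stop at handle u≈0.641, against the predicted 0.643. I'll relax the push, release and rise.

Emit:
play_rows(
  offset=[
    [0,-0.03,0],
    [0,-0.03,0],
    [0,-0.03,0],
    [0,-0.03,0],
    [0,-0.03,0],
    [0,-0.03,-0.3],
    [0,-0.03,-0.6],
    [0,-0.03,-1.0],
    [0,-0.03,-1.0],
  ],
  angular=[
    [0,0,0],
    [0,0,0],
    [0,0,0],
    [0,0,0],
    [0,0,0],
    [0,0,0],
    [0,0,0],
    [0,0,0],
    [0,0,0],
  ],
  gripper=[-1,-0.4,-0.4,-0.4,-0.4,-0.4,-0.4,-0.4,-0.4],
)

```text
clock: 27.68
ee_pos: [0.6147, 0.2792, 0.1418]
orientation: [0.665, 0.747, 0.002, 0.001]
contact_force: [-0.2, -0.5, -1.0]
width: 0.0284
grasp_force: 0.0
```

Emit:
play_rows(
  offset=[
    [0,-0.3,-0.3],
    [0,-0.6,-0.6],
    [0,-0.6,-0.6],
    [0,-0.6,-0.6],
  ],
  angular=[
    [0,0,0],
    [0,0,0],
    [0,0,0],
    [0,0,0],
  ],
  gripper=[-0.4,-0.4,-0.4,-0.4],
)

```text
clock: 28.18
ee_pos: [0.5541, 0.2718, 0.1977]
orientation: [0.665, 0.747, -0.0, -0.0]
contact_force: [-0.5, -0.2, -0.3]
width: 0.0286
grasp_force: 0.0
```

```bash
python3 - <<'E'
from h import *
s=env.sense();print(uw(s['ee_pos']),s['width'],s['clock'],s['contact_force'])
im,d,P=snap('wrist')
Q=np.stack([P[...,0]*np.cos(a_)+P[...,1]*np.sin(a_),-P[...,0]*np.sin(a_)+P[...,1]*np.cos(a_),P[...,2]],-1)
X=Q[(d>0)&(Q[...,2]>.05)&(Q[...,2]<.068)&(Q[...,0]>.6)&(Q[...,0]<.655)]
for w in (.18,.2,.22,.24):
    k=X[abs(X[:,1]-w)<.004]
    if len(k):print(w,len(k),k.min(0).round(4),k.max(0).round(4))
im,d,P=snap('scene');cv2.imwrite('pics/s2.png',im[:,:,::-1])
E
```

```text
[0.5817 0.2063 0.1977] 0.02857840184854843 28.175 [-0.49374083 -0.23362857 -0.27695862]
0.18 66 [0.6355 0.176  0.0556] [0.6457 0.184  0.0636]
0.2 71 [0.6354 0.196  0.0574] [0.6459 0.2039 0.0637]
0.22 69 [0.6356 0.2161 0.0574] [0.6458 0.2239 0.0634]
0.24 75 [0.6355 0.2361 0.0584] [0.6456 0.244  0.0638]
```

View pics/s2.png

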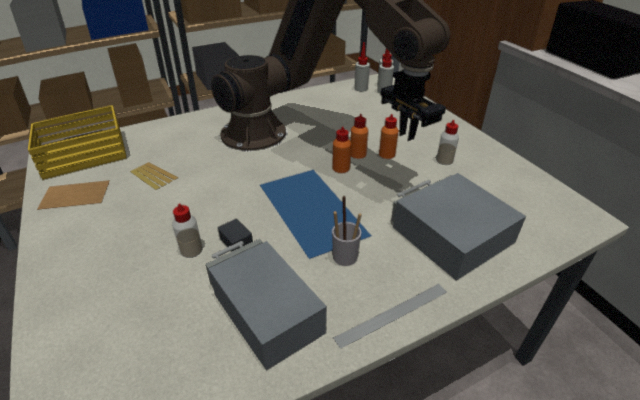

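The drawer front at (410,210) is shut, the bottle stands at (447,145), and everything else is where it was. The robot is touching nothing, so I'll hand in.

```bash
python3 -c "
from rig import env
print(env.hand_in())"
```

```text
the job is handed in; nothing more can be done
None
```

The job is handed in, with no verdict shown: the bottle stands upright to the left of the wide drawer, the roller lies flat inside, and the drawer is pushed against its stop, about 28 s of the 67 s used.

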